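# Refit the planet gears of a lens edger's reduction drive

## Task

The reduction drive of a lens edger is being put back together. Push the square drive plate along the bench fully home into the open holding fixture, then swing the latch all the way across behind it. With the plate latched, put every planet gear that lies on the bench onto its own pin of the plate, rocking it about its axis as you lower it until its teeth mesh with the centre gear, which its brake holds fast, and it sits flat and fully down on the plate; let go of everything and leave the other things on the bench where they are.

Things in the scene. Friction and masses are not known exactly. Their poses are not given: they have to be found in the camera images.
- fixture: Aluminium U fixed to the bench (position, yaw vary), 22 mm high: two rails and a back stop. Origin: on the bench where the plate's centre lies when home; x points from the open mouth (robot side) to the back stop, z up. Stop face at x = 75 mm, outside x = 89; rails' inner faces y = +-77.5 mm from x = -50 to the back, outside y = +-91.5.
- fixture_mouth (a point): Middle of the fixture's mouth, on the bench, 82 mm in front of (-x of) the fixture's origin. From x = -50 mm to here the inner walls flare from y = +-77.5 mm to about +-97 mm and so guide the plate in. Axes as the fixture's.
- drive_plate: Loose grey plate 150 x 150 x 16 mm, 0.7 to 1 kg, flat on the bench before the mouth: 158 to 168 mm short of home, up to 10 mm aside and 7 degrees askew. Slide it: push its front edge (own x = -75 mm) towards its own +x, fingertips just over the bench. Origin: centre of underside, top at z = 16 mm. Home: origin on the fixture's, x axes parallel. Carries a centre gear and three pins.
- centre_gear (a point): Centre of the top face of the gear in the plate's middle, 30 mm above the plate's underside. 12 teeth every 30 degrees, 14 mm high, outside radius 27.4 mm, pitch radius 24 mm; a cap of 10 mm radius stands 4 mm above it. A brake holds it so that it does not turn; where its teeth stand differs from start to start and is not in the state (axes here are the plate's): find it by rocking, or by eye.
- pin_0 (a point): Foot (at the plate's top face) of the upright pin 44 mm from the plate's centre at the plate's yaw +60 degrees. Each pin is 12 mm in diameter and 30 mm high; its top 6 mm taper to 5 mm. Axes as the plate's.
- pin_1 (a point): Foot of the pin at the plate's yaw 180 degrees (nearest the front edge); else like pin_0.
- pin_2 (a point): Foot of the pin at the plate's yaw -60 degrees; else like pin_0.
- latch (a joint): Angle of the latch, a steel bar turning about a vertical pivot at the mouth's left. 0 = open: the bar points at the fixture's yaw +150 degrees; it turns counter-clockwise from above to the stop at 2.094 = closed: the bar points along the fixture's -y, 3 mm in front of a plate that is home. Starts 0 to 0.25. Stays where left; about 2 N at the knob turns it.
- latch_pivot (a point): On the latch's axis (fixture x = -84, y = +108 mm), at the top of the pivot post, 18 mm in diameter, 30 mm high. The bar is 12 mm wide, lies 4 to 16 mm above the bench and reaches 82 mm from the axis.
- latch_knob (a point): Top centre of the black round knob standing on the end of the latch bar, 73 mm from the pivot axis: 14 mm in diameter, from 16 to 52 mm above the bench. Can be pinched from above and led round, or pushed.
- gear_0: Loose steel gear, 0.12 to 0.21 kg, teeth down: disc 12 mm thick with 10 teeth at own yaw 0, 36, 72 .. degrees (outside radius 23.4 mm, pitch radius 20 mm), above it a round hub, 28 mm diameter, up to z = 42 mm, to grip. Through bore 14.4 mm. Origin: centre of underside. On a pin it stops 14 mm high unless its teeth fit the centre gear's gaps (backlash 2.5 mm). May be absent.
- gear_1: Another planet gear, the same in every way as gear_0; any gear may go on any pin. May be absent.
- gear_2: Another planet gear, the same in every way as gear_0; any gear may go on any pin. May be absent.
- lens_blank: Loose clear round lens blank, 67 mm diameter, 12 mm thick, on the bench near the robot; leave alone. Origin: centre of its underside.
- screwdriver: Loose blue precision screwdriver, 115 mm long, 10 mm thick, lying on the bench beyond the gears; leave alone. Origin: near its middle, underside.
- glasses_case: Loose closed dark blue spectacle case, 60 x 150 x 36 mm, at the back of the bench; leave alone. Origin: centre of its underside.
Mind the look-alikes: they are no part of the job. What is shaped like the gear_1 but green is not meant.

How it is judged:
By the outcome, as a careful person would: the job done as asked, in the order asked, and still so for the second after the job is handed in, with the robot touching nothing.
Of gear_0, gear_1, gear_2 only 2 to 3 are there at a start; the rules pass over those that are not, and their reading is None.
At some moment in a run one of gear_0, gear_1, gear_2 may be knocked a few centimetres aside while the robot is not near it.
It also fails if it takes over 210 s, if anything falls off the work surface, if the arm or the gripper's body presses on something with over 40 N, if the wrist force passes 120 N, or if a joint passes its speed limit or range.

## Robot

A 6-joint arm with a two-finger parallel gripper is mounted at the origin on a cart in front of the work surface, level with it; the furniture and walls round the work are solid. World frame = base frame: x ahead of the robot, y to its left, z up, the work surface at z = 0. Lengths are in m, angles in degrees, forces in N, time in s.
With the tool pointing down it reaches from about 0.2 to 0.875 m from the base axis. Payload 3.4 kg.
Tool frame: the origin (TCP) lies midway between the tips of the shut fingers; the grasp point (between the pads) lies 19 mm behind it (env.grasp_offset is the distance from the TCP to the grasp point, in m); z points along the fingers, y is the line along which they close (so a half turn about z gives the same grasp; the last joint's range is limited). The gripper opens to 94 mm and grips with 3 to 60 N. Pads are 16 mm wide; open, the fingers measure 119 mm over their backs; the gripper's body (75 mm by 177 mm) begins 78 mm behind the grasp point.
Start: joints at [61.478, 15.808, 86.224, -0, 77.962, -6.933], TCP at [0.212, 0.535, 0.205] pointing down, gripper open.
Joint ranges: [-165.64, 165.64], [-43.16, 119.46], [12.63, 154.43], [-67.54, 247.53], [6.08, 155.33], [-154.97, 154.97]. Speed limits (degrees/s): [147.25, 147.25, 180, 180, 180, 180].

## Interface

Orientations are given as [roll, pitch, yaw] about the fixed x, y, z axes, in that order (R = Rz(yaw) Ry(pitch) Rx(roll)).
In Python, from cell import env, imaging gives the robot as it stands.
- The arm moves only by the tool step_arm, never from a script. Its argument "commands" is a list of rows, each an object with "xyz": the shift along the tool's x, y, z in mm, a list of three; "yaw": the turn about the tool's z in rad; "claw": the closure, from 0 (fully open) to 1 (shut). A call has 1 to 5 rows; each row is the pose to reach, as a shift and turn from the pose commanded when the call began, along the tool's axes at that moment; what a row does not reach only later rows make up. A row lasts 1/8 s, in which the tool goes at most 62.5 mm and 10.7 degrees, less where a joint would pass 70% of its speed; a pose out of reach is approached as far as the arm can. A call with a gripper value outside its range is refused whole. The fingers move at their own pace and stop on an object; "squeeze" is the grip in N (left out, the last holds). Time passes only in rows, so rows that repeat a pose let the fingers close. It gives the time, the measured TCP pose, the force, the opening and the grip force at its end, in the units of the state.
- env.read_state(): the state, without advancing time (a new reading comes with each control period).
- imaging.grab_frame(name): name is "scene" or "top"; returns a dict with "frame" (480x640x3 uint8, blue, green, red), "depth" (480x640 float32, m along the optical axis (not along the pixel's ray), 0 where there is no reading), "mtx" (3x3 intrinsics, pixels), "k1" (the pictures are not rectified: a ray, as slopes to the right and down, at radius r is drawn at 1 + k1 r^2 times it, then the intrinsics apply), "rvec" (rotation vector, rad) and "tvec" (3), from world to camera coordinates, as OpenCV has them. Camera axes: x right, y down, z forward; pixel columns grow to the right and rows downward; lengths in m; the calibration is good to about 2 mm. A picture is of the moment at which its call begins.
- env.job_done(): hands the job in; it is judged then, once.
The state is a dict: "t": time; "joints": joint angles; "dq": joint speeds; "joint_efforts": joint torques, N m; "tcp_pos": TCP position; "eef_rot": TCP orientation; "contact_force": force on the tool from outside, world axes, zero at the start; "moment": the same for the moment, N m; "finger_gap": opening from 0.0 (shut) to 1.0 (fully open); "finger_force": force on a finger pad.
Only numpy, scipy, OpenCV 4.12 (cv2) and the standard library are available. Lean on these libraries where they do the work, as an engineer would, in place of code of your own. Each camera call takes 0.05 s, during which the arm holds its last target. There are 200 camera calls.

## Working session

There is one attempt and no reset: what is moved stays moved. The work goes in short steps, Python scripts to look and compute and a tool call to move; the robot and the scene stay as the last step left them, time stands still between calls to the robot, and variables do not carry over. Pictures are saved under pics/ and viewed, at most 14 in all, crops included, and the job is handed in when it is done.

Besides the shell and the picture viewer there is one more tool, called after "Request:" in YAML: its name, and indented under it one key for each argument. step_arm: Moves the arm, as the interface text tells. Its arguments: {"type":"object","properties":{"commands":{"type":"array","items":{"type":"object","properties":{"xyz":{"type":"array","items":{"type":"number"}},"yaw":{"type":"number"},"claw":{"type":"number"}}}},"squeeze":{"type":"number"}},"required":["commands"]}

```bash
ls; mkdir -p pics; cat > h.py <<'E'
import numpy as np, cv2
from cell import env, imaging
def grab(n):
    f=imaging.grab_frame(n); f['R']=cv2.Rodrigues(np.array(f['rvec'],float))[0]; f['t']=np.array(f['tvec'],float).ravel(); return f
def rays(f,uv):
    K=np.array(f['mtx'],float)
    d=np.array([f['k1'],0,0,0],float)
    return cv2.undistortPoints(np.array(uv,float).reshape(-1,1,2),K,d).reshape(-1,2)
def onz(f,uv,z):
    r=rays(f,uv); d=np.c_[r,np.ones(len(r))]@f['R']; c=-f['R'].T@f['t']
    return c+d*((z-c[2])/d[:,2])[:,None]
def cloud(f):
    v,u=np.mgrid[:480,:640]; r=rays(f,np.c_[u.ravel(),v.ravel()]); D=f['depth'].ravel()[:,None]
    P=(np.c_[r,np.ones(len(r))]*D-f['t'])@f['R']; P[D[:,0]==0]=np.nan
    return P.reshape(480,640,3)
def proj(f,P):
    return cv2.projectPoints(np.array(P,float).reshape(-1,1,3),np.array(f['rvec'],float),f['t'],np.array(f['mtx'],float),np.array([f['k1'],0,0,0],float))[0].reshape(-1,2)
E
python3 - <<'E'
from h import *
for n in('scene','top'):
    f=grab(n); cv2.imwrite(f'pics/{n}0.png',f['frame']); np.save(n+'0',f,allow_pickle=True); print(n,-f['R'].T@f['t'],f['mtx'][0][0],f['k1'])
print(env.read_state(), env.grasp_offset)
E
```

```text
pics
scene [-0.28152979 -0.67455339  0.55045449] 594.195027744304 -0.015999399218821028
top [ 0.42446827 -0.00155349  1.03235649] 439.4202768827336 -0.10193995664799042
{'t': 0.1, 'joints': array([ 6.14777716e+01,  1.58430587e+01,  8.62859721e+01, -3.03353582e-04,
        7.79630073e+01, -6.93422066e+00]), 'dq': array([-0.01659821, -0.04935158, -0.19123846,  0.07699567,  0.00899675,
       -0.02551771]), 'joint_efforts': array([ 6.04204852e-04, -4.05456626e+01, -2.37778741e+01,  7.01202010e-02,
        2.99510197e-02, -3.22061533e-05]), 'tcp_pos': array([0.21133897, 0.53421428, 0.20471448]), 'eef_rot': array([-1.79908599e+02, -1.08173306e-02,  1.58412047e+02]), 'contact_force': array([ 0.12666032,  0.12955752, -0.81172259]), 'moment': array([ 0.01993997, -0.06080812,  0.00420748]), 'finger_force': 0.0, 'finger_gap': 1.0033768565498833} 0.0188
```

View pics/top0.png

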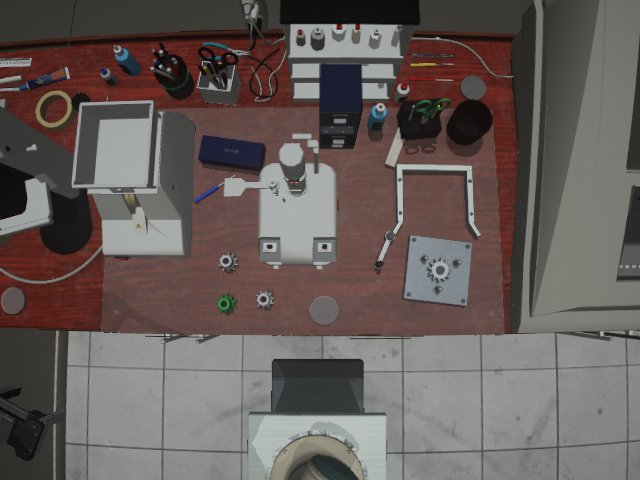

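View pics/scene0.png

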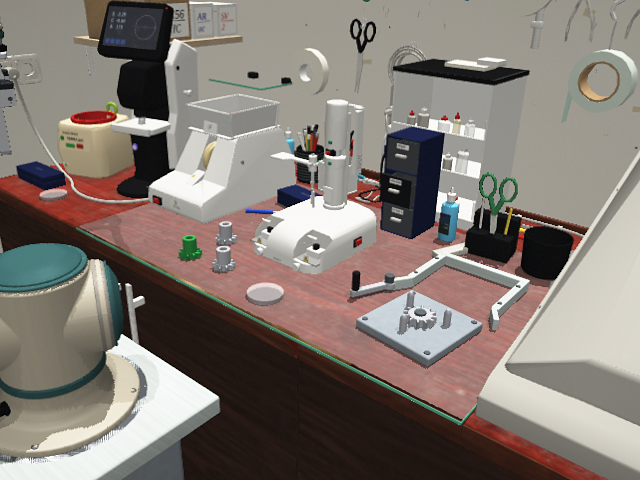

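```bash
cat > m.py <<'E'
from h import *
f=np.load('top0.npy',allow_pickle=True).item()
P=cloud(f)
print('bench z',np.nanmedian(P[280:320,330:380,2]),np.nanstd(P[270:290,340:370,2]))
def reg(u0,u1,v0,v1,z0,z1):
    m=np.zeros((480,640),np.uint8); Z=P[v0:v1,u0:u1,2]; m[v0:v1,u0:u1]=((Z>z0)&(Z<z1)); return m
m=reg(395,480,230,312,.009,.022); c=max(cv2.findContours(m,0,1)[0],key=cv2.contourArea)
q=onz(f,c.reshape(-1,2),.016)[:,:2]; r=cv2.minAreaRect((q*1000).astype(np.float32)); print('plate',r)
m=reg(393,485,160,240,.013,.03); v,u=np.nonzero(m); q=onz(f,np.c_[u,v],.022)
np.save('fix.npy',q); print('fix n',len(q),q.min(0),q.max(0))
for n,b,zz in(('g0',(212,246,245,280),.042),('g1',(248,284,282,318),.042),('green',(212,246,286,320),.042),('knob',(368,390,252,275),.052),('piv',(380,398,225,245),.03)):
    m=reg(*b,zz-.012,zz+.012); v,u=np.nonzero(m); 
    if len(v): print(n,len(v),onz(f,[[u.mean(),v.mean()]],zz),np.nanmax(P[b[2]:b[3],b[0]:b[1],2]))
# heights of obstacles
H=P[...,2]
for nm,(u0,u1,v0,v1) in dict(scope=(255,340,140,270),right=(510,640,0,330),grind=(75,195,100,260)).items():
    S=P[v0:v1,u0:u1].reshape(-1,3); S=S[S[:,2]>.04]; print(nm,S.min(0),S.max(0))
S=P.reshape(-1,3)
for y0 in np.arange(-.5,.5,.05):
    print(round(y0,2),[int(1000*np.nanmax(np.r_[0,S[(S[:,1]>=y0)&(S[:,1]<y0+.05)&(S[:,0]>=x0)&(S[:,0]<x0+.05),2]])) for x0 in np.arange(.2,.75,.05)])
a=cv2.resize(f['frame'][150:325,205:490],None,fx=2.8,fy=2.8,interpolation=cv2.INTER_CUBIC); cv2.imwrite('pics/c1.png',a)
E
python3 m.py
```

```text
bench z 0.0005631154322590147 0.0019260952153712712
plate ((480.97540283203125, -280.0172424316406), (150.52696228027344, 149.44395446777344), 82.83069610595703)
fix n 1461 [ 0.55267147 -0.38240722  0.022     ] [ 0.74271598 -0.17598683  0.022     ]
g0 106 [[0.49896851 0.20682181 0.042     ]] 0.046708869871161934
g1 90 [[0.41295017 0.1207876  0.042     ]] 0.048254078899636
green 102 [[0.40400693 0.20923008 0.042     ]] 0.04715954387628284
knob 32 [[ 0.49361119 -0.13941187  0.052     ]] 0.05463348491613292
piv 92 [[ 0.56421436 -0.17232206  0.03      ]] 0.03424344362392392
scope [ 0.49466647 -0.05077424  0.04000715] [0.78283233 0.14374539 0.30762127]
right [ 0.33689641 -0.76011464  0.04000279] [ 1.10302916 -0.44617132  0.35222801]
grind [0.50587984 0.29894661 0.04001314] [0.83738873 0.57185851 0.24326642]
-0.5 [0, 0, 55, 105, 125, 146, 166, 187, 206, 227, 240]
-0.45 [0, 0, 48, 58, 58, 73, 86, 115, 104, 132, 128]
-0.4 [0, 0, 5, 7, 17, 20, 20, 27, 27, 26, 26]
-0.35 [0, 0, 4, 18, 22, 49, 44, 19, 6, 6, 26]
-0.3 [0, 0, 5, 5, 48, 38, 34, 19, 6, 6, 27]
-0.25 [0, 0, 5, 5, 22, 21, 46, 21, 6, 24, 26]
-0.2 [0, 0, 4, 6, 10, 7, 20, 34, 27, 29, 27]
-0.15 [0, 0, 5, 6, 6, 54, 19, 6, 5, 7, 6]
-0.1 [0, 0, 6, 5, 5, 6, 5, 6, 4, 7, 5]
-0.05 [0, 0, 5, 16, 17, 35, 75, 79, 81, 200, 78]
-0.0 [0, 0, 5, 16, 13, 52, 75, 80, 305, 307, 294]
0.05 [0, 0, 5, 6, 14, 52, 76, 80, 304, 305, 80]
0.1 [0, 0, 4, 15, 48, 38, 75, 78, 175, 173, 76]
0.15 [0, 0, 5, 41, 45, 46, 46, 6, 174, 175, 41]
0.2 [0, 0, 6, 46, 47, 44, 44, 6, 6, 12, 41]
0.25 [0, 0, 6, 5, 6, 6, 62, 63, 24, 41, 40]
0.3 [0, 0, 4, 5, 5, 6, 71, 98, 242, 242, 241]
0.35 [0, 0, 5, 7, 6, 5, 71, 97, 241, 185, 185]
0.4 [348, 0, 4, 5, 5, 6, 71, 98, 241, 185, 185]
0.45 [387, 0, 4, 4, 6, 5, 71, 98, 241, 243, 243]
```

View pics/c1.png

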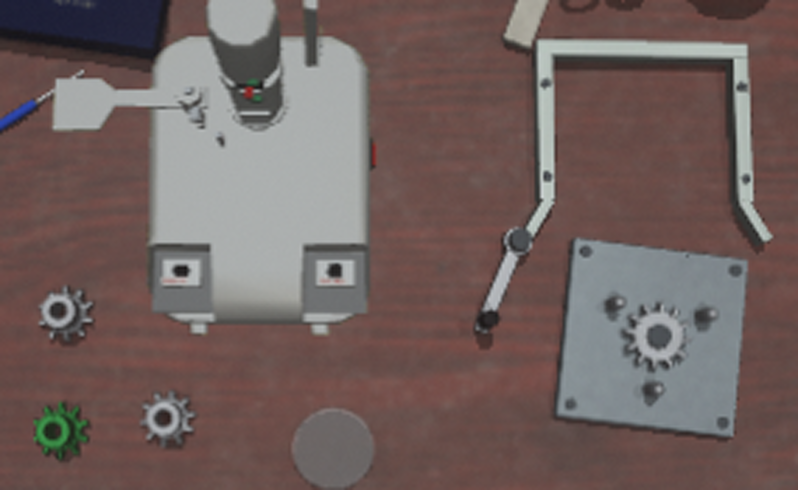

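```bash
cat > m2.py <<'E'
from h import *
from scipy.optimize import least_squares
f=np.load('top0.npy',allow_pickle=True).item(); P=cloud(f); g=cv2.cvtColor(f['frame'],6)
m=np.zeros((480,640),bool); m[160:240,393:485]=True
m&=(g>140)&(P[...,2]>.008)&(P[...,2]<.034)
v,u=np.nonzero(m); q=onz(f,np.c_[u,v],.022)[:,:2]*1000
segs=[((82,-84.5),(82,84.5)),((-50,84.5),(82,84.5)),((-50,-84.5),(82,-84.5)),((-50,-84.5),(-82,-104)),((-50,84.5),(-82,104))]
def res(p):
    c,s=np.cos(p[2]),np.sin(p[2]); l=(q-p[:2])@np.array([[c,-s],[s,c]])
    d=[]
    for a,b in segs:
        a=np.array(a,float);b=np.array(b,float);t=np.clip(((l-a)@(b-a))/((b-a)@(b-a)),0,1); d.append(np.linalg.norm(l-a-t[:,None]*(b-a),axis=1))
    return np.min(d,0)
r=least_squares(res,[645,-278,-.03],loss='soft_l1',f_scale=5); p=r.x; print('fixture',p[:2],np.degrees(p[2]),len(q),np.median(res(p)))
def T(p,l):
    c,s=np.cos(p[2]),np.sin(p[2]); return np.asarray(l)@np.array([[c,s],[-s,c]])+p[:2]
print('pivot',T(p,[(-84,108)]),'mouth',T(p,[(-82,0)]))
s=3.5;o=np.array([370,155])
a=cv2.resize(f['frame'][155:315,370:490],None,fx=s,fy=s,interpolation=2)
def dr(pts,z,col):
    w=np.c_[np.array(pts)/1000,np.full(len(pts),z)]; cv2.polylines(a,[((proj(f,w)-o+.5)*s).astype(int)],False,col,1)
for k in(1,-1): dr(T(p,[(-82,97*k),(-50,77.5*k),(75,77.5*k),(75,0)]),.022,(0,0,255)); dr(T(p,[(-50,91.5*k),(89,91.5*k),(89,0)]),.022,(0,255,0))
pp=[481,-280,np.radians(-7.17)]
dr(T(pp,[(-75,-75),(-75,75),(75,75),(75,-75),(-75,-75)]),.016,(0,0,255))
th=np.linspace(0,6.29,40)
for ang in(60,180,-60):
    cc=44*np.array([np.cos(np.radians(ang)),np.sin(np.radians(ang))])
    dr(T(pp,cc+2.5*np.c_[np.cos(th),np.sin(th)]),.046,(255,0,0))
dr(T(pp,10*np.c_[np.cos(th),np.sin(th)]),.034,(0,255,255))
dr(T(p,np.array([-84,108])+9*np.c_[np.cos(th),np.sin(th)]),.03,(255,0,0))
cv2.imwrite('pics/c2.png',a)
# gears: hub top circle
b=cv2.resize(f['frame'][240:320,205:290],None,fx=4,fy=4,interpolation=2)
for c in((.499,.207),(.413,.121),(.404,.209)):
    w=np.c_[np.array(c)+.014*np.c_[np.cos(th),np.sin(th)],np.full(40,.042)]; cv2.polylines(b,[((proj(f,w)-[205,240]+.5)*4).astype(int)],True,(0,0,255),1)
h=max(a.shape[0],b.shape[0]); cv2.imwrite('pics/c2.png',np.hstack([cv2.copyMakeBorder(x,0,h-x.shape[0],0,0,0) for x in(a,b)]))
E
python3 m2.py
```

```text
fixture [ 644.41387079 -278.52998708] 0.009732843823897268 1015 3.1336345772103016
pivot [[ 560.39552603 -170.54425773]] mouth [[ 562.41387198 -278.54391644]]
```

View pics/c2.png

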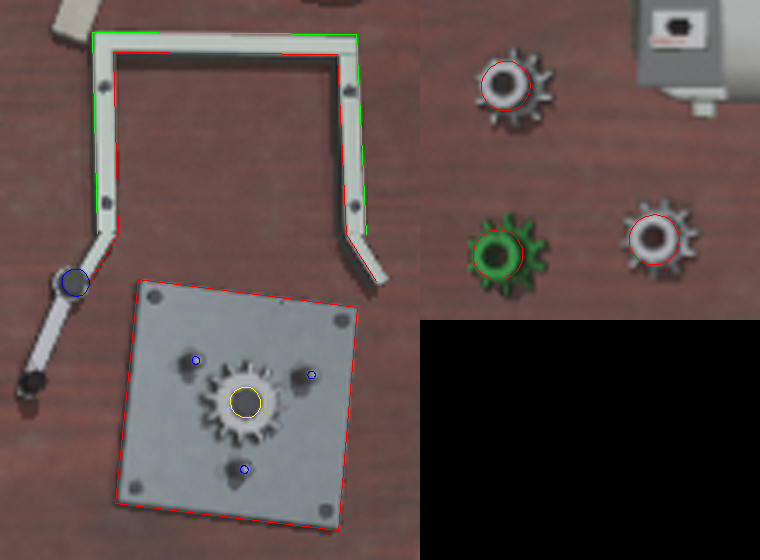

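```bash
cat > p.py <<'E'
import sys; from h import *
from scipy.spatial.transform import Rotation as R
# usage: p.py x y z yaw [x y z yaw ...] (mm, deg) -> tool-axes shift(mm), tool yaw(rad) from the present pose
def main(a):
    s=env.read_state(); p=np.array(s['tcp_pos'])*1000; M=R.from_euler('xyz',s['eef_rot'],degrees=True).as_matrix(); y0=s['eef_rot'][2]
    print('t',round(s['t'],2),'tcp',p.round(1),np.round(s['eef_rot'],1),'F',np.round(s['contact_force'],1),'gap',round(s['finger_gap'],3),'J',np.round(s['joints'],0))
    for i in range(0,len(a),4):
        d=M.T@(np.array(a[i:i+3])-p); print(d.round(1),round(-np.radians((a[i+3]-y0+180)%360-180),3))
if __name__=='__main__': main(list(map(float,sys.argv[1:])))
E
python3 p.py 385 -267.5 150 75 385 -267.5 150 -7
```

```text
t 0.1 tcp [211.3 534.2 204.7] [-179.9   -0.   158.4] F [ 0.1  0.1 -0.8] gap 1.003 J [61. 16. 86. -0. 78. -7.]
[-456.5 -681.5   55.7] 1.456
[-456.5 -681.5   55.7] 2.887
```

Request:
step_arm:
  commands:
    - {"xyz": [-152,-227,0],"yaw": 0.9}
    - {"xyz": [-152,-227,0],"yaw": 0.9}
    - {"xyz": [-152,-227,0],"yaw": 0.9}
    - {"xyz": [-152,-227,0],"yaw": 0.9}
    - {"xyz": [-152,-227,0],"yaw": 0.9}

```text
invalid input at $.commands[0]: expected keys xyz, yaw, claw
```

```bash
python3 p.py 385 -267.5 150 75 385 -267.5 150 -7
```

```text
t 0.1 tcp [211.3 534.2 204.7] [-179.9   -0.   158.4] F [ 0.1  0.1 -0.8] gap 1.003 J [61. 16. 86. -0. 78. -7.]
[-456.5 -681.5   55.7] 1.456
[-456.5 -681.5   55.7] 2.887
```

Request:
step_arm:
  commands:
    - {"xyz": [-152,-227,0],"yaw": 0.9,"claw": 0}
    - {"xyz": [-152,-227,0],"yaw": 0.9,"claw": 0}
    - {"xyz": [-152,-227,0],"yaw": 0.9,"claw": 0}
    - {"xyz": [-152,-227,0],"yaw": 0.9,"claw": 0}
    - {"xyz": [-152,-227,0],"yaw": 0.9,"claw": 0}

```text
t: 0.72
tcp_pos: [0.2688, 0.2647, 0.2052]
eef_rot: [-180.0, 0.1, 106.4]
contact_force: [-0.0, 1.0, -0.6]
finger_gap: 0.999
finger_force: 0.0
```

```bash
python3 p.py 385 -267.5 150 75 385 -267.5 150 -7
```

```text
t 0.72 tcp [268.8 264.7 205.2] [-1.800e+02  1.000e-01  1.064e+02] F [-0.   1.  -0.6] gap 0.999 J [ 34.  -2. 107.  -0.  75.  18.]
[-543.2  -38.8   55.8] 0.548
[-543.2  -38.8   55.8] 1.979
```

Request:
step_arm:
  commands:
    - {"xyz": [-290,-21,0],"yaw": 0.95,"claw": 0}
    - {"xyz": [-290,-21,0],"yaw": 0.95,"claw": 0}
    - {"xyz": [-290,-21,0],"yaw": 0.95,"claw": 0}
    - {"xyz": [-290,-21,0],"yaw": 0.95,"claw": 0}
    - {"xyz": [-290,-21,0],"yaw": 0.95,"claw": 0}

```text
t: 1.35
tcp_pos: [0.3333, -0.0184, 0.2054]
eef_rot: [180.0, -0.0, 52.6]
contact_force: [0.3, 0.1, -0.3]
finger_gap: 0.999
finger_force: 0.0
```

```bash
python3 p.py 380 -267.5 100 -7
```

```text
t 1.35 tcp [333.3 -18.4 205.4] [180.   -0.   52.6] F [ 0.3  0.1 -0.3] gap 0.999 J [-15.  -6. 111.  -0.  75.  22.]
[-169.6  188.2  105.6] 1.041
```

Request:
step_arm:
  commands:
    - {"xyz": [-170,188,0],"yaw": 1.04,"claw": 0}
    - {"xyz": [-170,188,0],"yaw": 1.04,"claw": 0}
    - {"xyz": [-170,188,60],"yaw": 1.04,"claw": 0}
    - {"xyz": [-170,188,106],"yaw": 1.04,"claw": 0}
    - {"xyz": [-170,188,106],"yaw": 1.04,"claw": 0}

```text
t: 1.98
tcp_pos: [0.3812, -0.2663, 0.0975]
eef_rot: [-179.9, 0.1, -1.0]
contact_force: [1.4, -0.6, 0.5]
finger_gap: 0.997
finger_force: 0.0
```

```bash
python3 p.py 380 -267.5 8 -7 396 -269 8 -7
```

```text
t 1.98 tcp [ 381.2 -266.3   97.5] [-1.799e+02  1.000e-01 -1.000e+00] F [ 1.4 -0.6  0.5] gap 0.997 J [-44.  12. 109.   0.  60.  48.]
[-1.1  1.3 89.5] 0.104
[14.9  2.5 89.4] 0.104
```

Request:
step_arm:
  commands:
    - {"xyz": [-1,1,45],"yaw": 0.104,"claw": 0}
    - {"xyz": [-1,1,80],"yaw": 0.104,"claw": 0}
    - {"xyz": [-1,1,88],"yaw": 0.104,"claw": 0}
    - {"xyz": [-1,1,89],"yaw": 0.104,"claw": 0}

```text
t: 2.48
tcp_pos: [0.3809, -0.2658, 0.0106]
eef_rot: [-180.0, 0.0, -6.5]
contact_force: [0.3, 0.1, 0.1]
finger_gap: 1.001
finger_force: 0.0
```

```bash
python3 p.py 396 -269 8 -7.2  450 -272 8 -5 505 -275 8 -2.5 545 -278 8 -.5 559 -278.5 8 0
```

```text
t 2.48 tcp [ 380.9 -265.8   10.6] [-180.     0.    -6.5] F [0.3 0.1 0.1] gap 1.001 J [-44.  18. 115.   0.  46.  53.]
[15.3  1.4  2.6] 0.012
[69.3 -1.7  2.6] -0.027
[124.3  -5.    2.6] -0.07
[164.4  -6.6   2.6] -0.105
[178.4  -7.7   2.6] -0.114
```

Request:
step_arm:
  commands:
    - {"xyz": [10,1,2],"yaw": 0.012,"claw": 0}
    - {"xyz": [18,1,2],"yaw": 0.012,"claw": 0}
    - {"xyz": [27,1,2],"yaw": 0.006,"claw": 0}
    - {"xyz": [36,0,2],"yaw": 0,"claw": 0}
    - {"xyz": [45,0,2],"yaw": -0.008,"claw": 0}

```text
t: 3.1
tcp_pos: [0.4229, -0.2699, 0.0091]
eef_rot: [-179.9, 0.4, -6.0]
contact_force: [-8.1, 0.5, 6.3]
finger_gap: 0.995
finger_force: 4.2
```

Request:
step_arm:
  commands:
    - {"xyz": [10,-0.5,0],"yaw": -0.008,"claw": 0}
    - {"xyz": [20,-1,0],"yaw": -0.015,"claw": 0}
    - {"xyz": [30,-2,0],"yaw": -0.023,"claw": 0}
    - {"xyz": [40,-2,0],"yaw": -0.03,"claw": 0}
    - {"xyz": [50,-3,0],"yaw": -0.04,"claw": 0}

```text
t: 3.72
tcp_pos: [0.4707, -0.27, 0.0082]
eef_rot: [-179.7, 0.5, -3.7]
contact_force: [-4.8, 2.8, 0.6]
finger_gap: 1.003
finger_force: 2.9
```

```bash
cat > s.py <<'E'
import sys; from h import *
f=grab('top'); np.save('top_last.npy',f,allow_pickle=True)
u0,u1,v0,v1=map(int,sys.argv[2:6]); k=float(sys.argv[6])
cv2.imwrite(f'pics/{sys.argv[1]}.png',cv2.resize(f['frame'][v0:v1,u0:u1],None,fx=k,fy=k,interpolation=2))
E
python3 s.py d1 360 500 150 320 3.4;  python3 p.py  505 -275 8 -2.5 545 -278 8 -.5 559 -278.5 8 0
```

```text
t 3.77 tcp [ 473.7 -271.     8.4] [-179.8    0.3   -3.7] F [-2.7  2.7 -1.6] gap 0.999 J [-37.  24. 105.   0.  51.  57.]
[31.4  2.   0.2] -0.021
[71.6  2.4  0. ] -0.056
[85.6  2.  -0.1] -0.065
```

View pics/d1.png

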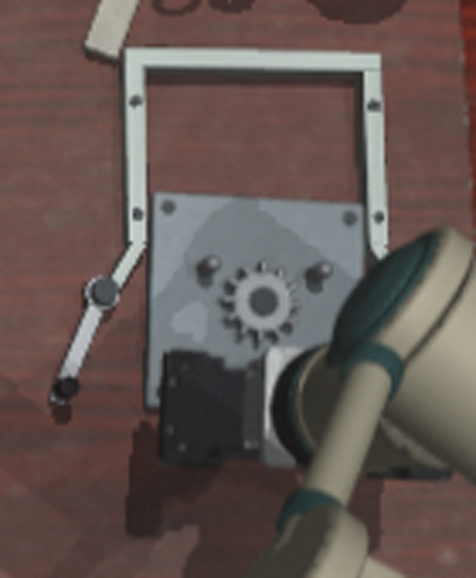

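Request:
step_arm:
  commands:
    - {"xyz": [10,1,0],"yaw": -0.008,"claw": 0}
    - {"xyz": [20,1,0],"yaw": -0.015,"claw": 0}
    - {"xyz": [30,2,0],"yaw": -0.022,"claw": 0}
    - {"xyz": [40,2,0],"yaw": -0.03,"claw": 0}
    - {"xyz": [50,2,0],"yaw": -0.04,"claw": 0}

```text
t: 4.4
tcp_pos: [0.5217, -0.2758, 0.0082]
eef_rot: [-179.8, 0.5, -1.4]
contact_force: [-6.1, 2.9, 2.3]
finger_gap: 0.999
finger_force: 3.3
```

```bash
python3 p.py 545 -278 8 -.5 561 -278.5 8 0
```

```text
t 4.4 tcp [ 521.7 -275.8    8.2] [-179.8    0.5   -1.4] F [-6.1  2.9  2.3] gap 0.999 J [-35.  27.  99.  -0.  54.  57.]
[23.3  1.6 -0. ] -0.016
[39.3  1.7 -0.1] -0.024
```

Request:
step_arm:
  commands:
    - {"xyz": [9,1,0],"yaw": -0.012,"claw": 0}
    - {"xyz": [17,1,0],"yaw": -0.018,"claw": 0}
    - {"xyz": [25,1.5,0],"yaw": -0.024,"claw": 0}
    - {"xyz": [32,1.5,0],"yaw": -0.024,"claw": 0}
    - {"xyz": [36,1.5,0],"yaw": -0.024,"claw": 0}

```text
t: 5.03
tcp_pos: [0.5577, -0.2787, 0.0082]
eef_rot: [-179.8, 0.5, -0.1]
contact_force: [-8.2, 3.2, 3.7]
finger_gap: 0.999
finger_force: 4.2
```

Request:
step_arm:
  commands:
    - {"xyz": [2,0,0],"yaw": 0,"claw": 0}
    - {"xyz": [4,0,0],"yaw": 0,"claw": 0}
    - {"xyz": [6,0,0],"yaw": 0,"claw": 0}
    - {"xyz": [6,0,0],"yaw": 0,"claw": 0}

```text
t: 5.52
tcp_pos: [0.5597, -0.2787, 0.0083]
eef_rot: [-179.8, 0.9, -0.0]
contact_force: [-15.2, 0.8, 8.6]
finger_gap: 0.999
finger_force: 7.4
```

Request:
step_arm:
  commands:
    - {"xyz": [3,0,0],"yaw": 0,"claw": 0}
    - {"xyz": [5,0,0],"yaw": 0,"claw": 0}
    - {"xyz": [5,0,0],"yaw": 0,"claw": 0}

```text
t: 5.9
tcp_pos: [0.5599, -0.2786, 0.0083]
eef_rot: [-179.7, 1.4, 0.0]
contact_force: [-23.6, -0.2, 14.6]
finger_gap: 0.998
finger_force: 12.0
```

```bash
python3 p.py 545 -278 8 0
```

```text
t 5.9 tcp [ 559.9 -278.6    8.3] [-179.7    1.4    0. ] F [-23.6  -0.2  14.6] gap 0.998 J [-33.  30.  94.  -1.  58.  58.]
[-14.9  -0.6   0.7] 0.0
```

Request:
step_arm:
  commands:
    - {"xyz": [-20,0,0],"yaw": 0,"claw": 0}
    - {"xyz": [-45,0,0],"yaw": 0,"claw": 0}
    - {"xyz": [-50,0,-40],"yaw": 0,"claw": 0}
    - {"xyz": [-55,0,-85],"yaw": 0,"claw": 0}
    - {"xyz": [-60,0,-85],"yaw": 0,"claw": 0}

```text
t: 6.52
tcp_pos: [0.5159, -0.283, 0.0982]
eef_rot: [179.6, -0.5, -0.1]
contact_force: [-0.1, 1.3, -0.3]
finger_gap: 0.999
finger_force: 0.0
```

```bash
python3 p.py 493.5 -139.5 90 0 493.5 -139.5 26 0
```

```text
t 6.53 tcp [ 515.9 -283.    98.2] [ 1.796e+02 -5.000e-01 -1.000e-01] F [-0.1  1.3 -0.3] gap 0.999 J [-36.  21.  95.   0.  64.  55.]
[ -22.7 -143.5    7.1] -0.002
[ -23.3 -144.    71.1] -0.002
```

Request:
step_arm:
  commands:
    - {"xyz": [-23,-143,7],"yaw": 0,"claw": 0}
    - {"xyz": [-23,-143,7],"yaw": 0,"claw": 0}
    - {"xyz": [-23,-143,7],"yaw": 0,"claw": 0.3}
    - {"xyz": [-23,-143,7],"yaw": 0,"claw": 0.4}
    - {"xyz": [-23,-143,7],"yaw": 0,"claw": 0.4}

```text
t: 7.15
tcp_pos: [0.4908, -0.1392, 0.0866]
eef_rot: [179.9, -0.1, -0.1]
contact_force: [-1.4, -0.2, 0.1]
finger_gap: 0.718
finger_force: 0.0
```

```bash
python3 p.py 493.5 -139.5 27 0; python3 - <<'E'
from h import *
f=grab('top');P=cloud(f)
cv2.imwrite('pics/d2.png',cv2.resize(f['frame'][150:330,200:500],None,fx=2.6,fy=2.6,interpolation=2))
E
```

```text
t 7.15 tcp [ 490.8 -139.2   86.6] [ 1.799e+02 -1.000e-01 -1.000e-01] F [-1.4 -0.2  0.1] gap 0.718 J [-24.  16. 105.  -0.  59.  67.]
[ 2.6  0.2 59.6] -0.002
```

View pics/d2.png

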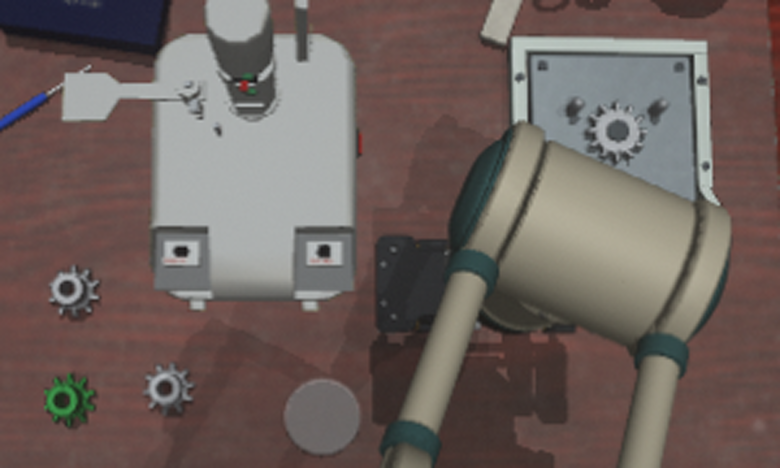

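Request:
step_arm:
  commands:
    - {"xyz": [2.5,0,30],"yaw": 0,"claw": 0.4}
    - {"xyz": [2.5,0,59],"yaw": 0,"claw": 0.6}
    - {"xyz": [2.5,0,59],"yaw": 0,"claw": 0.9}
    - {"xyz": [2.5,0,59],"yaw": 0,"claw": 1}
    - {"xyz": [2.5,0,59],"yaw": 0,"claw": 1}
  squeeze: 8

```text
t: 7.82
tcp_pos: [0.4931, -0.1386, 0.0286]
eef_rot: [179.9, -0.1, -0.2]
contact_force: [0.0, 0.6, 0.5]
finger_gap: 0.212
finger_force: 0.0
```

Request:
step_arm:
  commands:
    - {"xyz": [0,0,0],"yaw": 0,"claw": 1}
    - {"xyz": [0,0,0],"yaw": 0,"claw": 1}

```text
t: 8.07
tcp_pos: [0.4935, -0.1389, 0.0285]
eef_rot: [179.9, -0.2, -0.1]
contact_force: [1.1, -2.2, 2.0]
finger_gap: 0.143
finger_force: 8.0
```

```bash
python3 p.py 493.5 -139.5 27 0; python3 - <<'E'
import numpy as np
c=np.array([560.4,-170.7]);k=[]
for a in range(154,279,8): print(a,(c+73*np.array([np.cos(np.radians(a)),np.sin(np.radians(a))])).round(1))
E
```

```text
t 8.07 tcp [ 493.5 -138.9   28.5] [ 1.799e+02 -2.000e-01 -1.000e-01] F [ 1.1 -2.2  2. ] gap 0.143 J [-23.  20. 109.  -0.  51.  67.]
[-0.   0.6  1.5] -0.002
154 [ 494.8 -138.7]
162 [ 491.  -148.1]
170 [ 488.5 -158. ]
178 [ 487.4 -168.2]
186 [ 487.8 -178.3]
194 [ 489.6 -188.4]
202 [ 492.7 -198. ]
210 [ 497.2 -207.2]
218 [ 502.9 -215.6]
226 [ 509.7 -223.2]
234 [ 517.5 -229.8]
242 [ 526.1 -235.2]
250 [ 535.4 -239.3]
258 [ 545.2 -242.1]
266 [ 555.3 -243.5]
274 [ 565.5 -243.5]
```

Request:
step_arm:
  commands:
    - {"xyz": [-3.8,9.4,0],"yaw": 0,"claw": 1}
    - {"xyz": [-6.3,19.3,0],"yaw": 0,"claw": 1}
    - {"xyz": [-7.4,29.5,0],"yaw": 0,"claw": 1}
    - {"xyz": [-7,39.6,0],"yaw": 0,"claw": 1}
    - {"xyz": [-5.2,49.7,0],"yaw": 0,"claw": 1}

```text
t: 8.7
tcp_pos: [0.4854, -0.1864, 0.0279]
eef_rot: [-179.8, 0.1, -0.2]
contact_force: [-0.2, 3.5, 6.6]
finger_gap: 0.146
finger_force: 8.0
```

Request:
step_arm:
  commands:
    - {"xyz": [3.1,9.6,0],"yaw": 0,"claw": 1}
    - {"xyz": [7.6,18.8,0],"yaw": 0,"claw": 1}
    - {"xyz": [13.3,27.2,0],"yaw": 0,"claw": 1}
    - {"xyz": [20.1,34.8,0],"yaw": 0,"claw": 1}
    - {"xyz": [27.9,41.4,0],"yaw": 0,"claw": 1}

```text
t: 9.32
tcp_pos: [0.512, -0.2273, 0.0273]
eef_rot: [-179.8, 0.3, -0.1]
contact_force: [-1.1, 4.6, 5.1]
finger_gap: 0.148
finger_force: 8.0
```

```bash
python3 p.py 545.2 -242.1 28 0 560.4 -243.7 28 0
```

```text
t 9.32 tcp [ 512.  -227.3   27.3] [-1.798e+02  3.000e-01 -1.000e-01] F [-1.1  4.6  5.1] gap 0.148 J [-31.  24. 102.   0.  54.  59.]
[33.3 14.7 -0.9] -0.003
[48.5 16.3 -1. ] -0.003
```

Request:
step_arm:
  commands:
    - {"xyz": [8.6,5.4,0],"yaw": 0,"claw": 1}
    - {"xyz": [17.9,9.5,0],"yaw": 0,"claw": 1}
    - {"xyz": [27.7,12.3,0],"yaw": 0,"claw": 1}
    - {"xyz": [37.8,13.7,0],"yaw": 0,"claw": 1}
    - {"xyz": [46,13.7,0],"yaw": 0,"claw": 1}

```text
t: 9.95
tcp_pos: [0.558, -0.2424, 0.0272]
eef_rot: [-179.9, 0.3, -0.1]
contact_force: [-3.8, -0.7, 3.8]
finger_gap: 0.147
finger_force: 8.0
```

Request:
step_arm:
  commands:
    - {"xyz": [3,0,0],"yaw": 0,"claw": 1}
    - {"xyz": [6,0,0],"yaw": 0,"claw": 1}
    - {"xyz": [6,0,0],"yaw": 0,"claw": 1}

```text
t: 10.32
tcp_pos: [0.5616, -0.2424, 0.0268]
eef_rot: [-179.9, 0.5, -0.1]
contact_force: [-8.4, -2.3, 6.3]
finger_gap: 0.147
finger_force: 8.0
```

Request:
step_arm:
  commands:
    - {"xyz": [3,0,0],"yaw": 0,"claw": 1}
    - {"xyz": [4,0,0],"yaw": 0,"claw": 1}
    - {"xyz": [4,0,0],"yaw": 0,"claw": 1}

```text
t: 10.7
tcp_pos: [0.5642, -0.2424, 0.0264]
eef_rot: [-179.9, 0.7, -0.0]
contact_force: [-10.8, -1.5, 4.4]
finger_gap: 0.145
finger_force: 8.0
```

Request:
step_arm:
  commands:
    - {"xyz": [-6,0,0],"yaw": 0,"claw": 1}
    - {"xyz": [-10,0,0],"yaw": 0,"claw": 0.7}
    - {"xyz": [-10,0,0],"yaw": 0,"claw": 0.5}
    - {"xyz": [-10,0,-40],"yaw": 0,"claw": 0.5}
    - {"xyz": [-10,0,-90],"yaw": 0,"claw": 0.5}

```text
t: 11.32
tcp_pos: [0.5601, -0.2423, 0.1173]
eef_rot: [-179.9, 0.1, -0.1]
contact_force: [-0.0, -0.4, -1.1]
finger_gap: 0.489
finger_force: 0.0
```

```bash
python3 p.py 380 60 150 0
```

```text
t 11.32 tcp [ 560.1 -242.3  117.3] [-1.799e+02  1.000e-01 -1.000e-01] F [-0.  -0.4 -1.1] gap 0.489 J [-30.  22.  89.   0.  68.  60.]
[-180.8 -302.   -31.9] -0.002
```

Request:
step_arm:
  commands:
    - {"xyz": [-181,-302,-32],"yaw": 0,"claw": 0.3}
    - {"xyz": [-181,-302,-32],"yaw": 0,"claw": 0.3}
    - {"xyz": [-181,-302,-32],"yaw": 0,"claw": 0.3}
    - {"xyz": [-181,-302,-32],"yaw": 0,"claw": 0.3}
    - {"xyz": [-181,-302,-32],"yaw": 0,"claw": 0.3}

```text
t: 11.95
tcp_pos: [0.4005, 0.0262, 0.1462]
eef_rot: [-180.0, -0.1, -0.2]
contact_force: [1.0, 1.2, -0.1]
finger_gap: 0.701
finger_force: 0.0
```

```bash
cat > m3.py <<'E'
from h import *
f=grab('top'); np.save('top3.npy',f,allow_pickle=True); th=np.linspace(0,6.29,60)
def crop(cx,cy,z,half,k=12):
    # orthorectified patch at height z: up=+x, left=+y
    n=int(half*2*k/4); X,Y=np.meshgrid(np.linspace(half,-half,n),np.linspace(half,-half,n)) # cols: y, rows: x
    w=np.c_[(cx+Y.ravel())/1000,(cy+X.ravel())/1000,np.full(n*n,z/1000)]
    uv=proj(f,w).reshape(n,n,2).astype(np.float32); return cv2.remap(f['frame'],uv[...,0],uv[...,1],2)
if __name__=='__main__':
    a=crop(600,-250,16,110,5); 
    b=crop(644,-278.5,30,40,13.75)
    cv2.imwrite('pics/e1.png',np.hstack([cv2.resize(a,(400,400)),cv2.resize(b,(400,400))]))
E
python3 m3.py
```

```text
(no output)
```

View pics/e1.png

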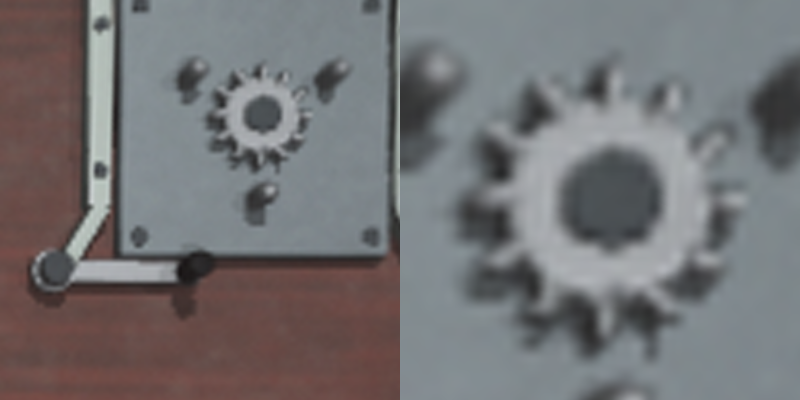

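```bash
cat > m4.py <<'E'
from m3 import *
g=lambda P: cv2.remap(cv2.cvtColor(f['frame'],6),*[proj(f,np.asarray(P)/1000).astype(np.float32)[:,None,i] for i in(0,1)],1).ravel().astype(float)
T=np.radians(np.arange(0,360,1))
def phase(c,z,rs,n):
    out=[]
    for r in rs:
        s=g(np.c_[c[0]+r*np.cos(T),c[1]+r*np.sin(T),np.full(360,z)]); F=(s*np.exp(-1j*n*T)).mean(); out.append((np.degrees(-np.angle(F))*-1/n%(360/n),abs(F)))
    return np.round(out,1).tolist()
def hub(c,z,r):  # refine circle of bright ring: maximize mean inside-outside gradient
    best=None
    for dx in np.arange(-5,5.1,.5):
        for dy in np.arange(-5,5.1,.5):
            q=lambda rr:g(np.c_[c[0]+dx+rr*np.cos(T),c[1]+dy+rr*np.sin(T),np.full(360,z)]).mean()
            v=q(r-3)-q(r-8)*.7  # bright ring, dark bore
            if best is None or v>best[0]: best=(v,c[0]+dx,c[1]+dy)
    return best
if __name__=='__main__':
    for n,c in(('g0',(499,207)),('g1',(413,121))):
        b=hub(c,42,14); print(n,b,phase(b[1:],12,(20,21.5,22.5),10))
    for c in((644,-281),(644,-279)): print('sun',c,phase(c,30,(23,24.5,26),12))
    C=np.array([644,-279]); im=[]
    for a in(60,180,-60):
        p=C+44*np.array([np.cos(np.radians(a)),np.sin(np.radians(a))]); i=cv2.resize(crop(*p,46,15,40),(260,260)); cv2.circle(i,(130,130),int(2.5*260/30),(0,0,255),1); im.append(i)
    row2=[]
    for c in((499,207),(413,121)):
        b=hub(c,42,14); i=cv2.resize(crop(b[1],b[2],12,28,20),(260,260))
        ph=phase(b[1:],12,(21.5,),10)[0][0]
        for k in range(10):
            t=np.radians(ph+36*k); cv2.circle(i,(int(130-22*np.sin(t)*260/56),int(130-22*np.cos(t)*260/56)),2,(0,0,255),-1)
        row2.append(i)
    i=cv2.resize(crop(644,-280.5,30,32,20),(260,260)); ph=phase((644,-280),30,(24.5,),12)[0][0]
    for k in range(12):
        t=np.radians(ph+30*k); cv2.circle(i,(int(130-25*np.sin(t)*260/64),int(130-25*np.cos(t)*260/64)),2,(0,0,255),-1)
    row2.append(i)
    cv2.imwrite('pics/e2.png',np.vstack([np.hstack(im),np.hstack(row2)]))
E
python3 m4.py;python3 p.py 413 121 60 0
```

```text
g0 (np.float64(110.20694444444446), np.float64(500.0), np.float64(208.5)) [[32.5, 11.6], [32.3, 9.2], [31.9, 6.2]]
g1 (np.float64(44.752777777777794), np.float64(408.0), np.float64(126.0)) [[24.6, 0.2], [27.4, 0.4], [27.3, 0.4]]
sun (644, -281) [[2.6, 13.3], [2.2, 11.2], [2.7, 5.9]]
sun (644, -279) [[1.9, 6.7], [2.2, 4.8], [2.7, 1.7]]
t 12.05 tcp [397.3  28.8 146.2] [-1.799e+02  1.000e-01  2.000e-01] F [ 0.2 -0.7 -0.4] gap 0.698 J [ -6.   3. 111.   0.  66.  84.]
[ 16.1 -92.   86.4] 0.003
```

View pics/e2.png

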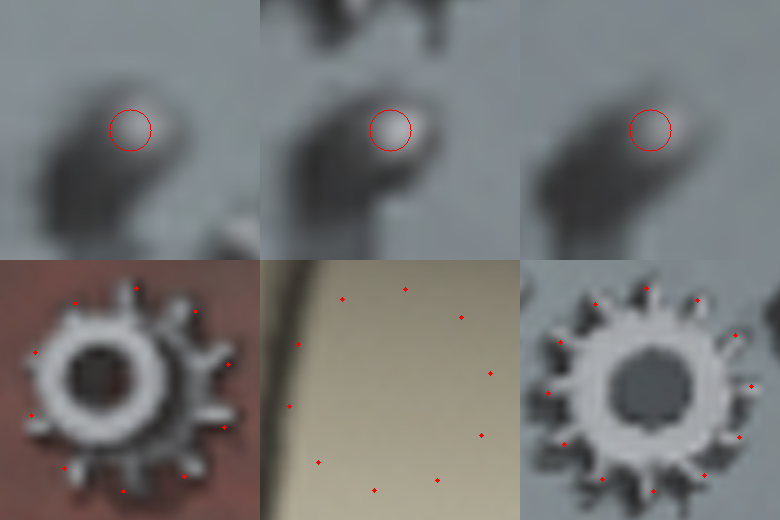

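```bash
sed -i 's/^g=/import m3\ng=/; s/cv2.remap(cv2.cvtColor(f\[/cv2.remap(cv2.cvtColor(m3.f[/; s/proj(f,/proj(m3.f,/' m4.py; sed -i "s/^f=grab('top').*/f=np.load('top0.npy',allow_pickle=True).item()/" m3.py; python3 - <<'E'
from m4 import *
i=[]
for c in((413,121),(499,207)):
    b=hub(c,42,14); ph=phase(b[1:],12,(20,21.5,22.5),10); print(b,ph)
    a=cv2.resize(crop(b[1],b[2],12,28,20),(390,390))
    for k in range(10):
        t=np.radians(ph[1][0]+36*k); cv2.line(a,(195,195),(int(195-26*np.sin(t)*390/56),int(195-26*np.cos(t)*390/56)),(0,0,255),1)
    i.append(a)
cv2.imwrite('pics/e3.png',np.hstack(i))
E
python3 p.py 413 121 100 0
```

```text
(np.float64(111.24111111111111), np.float64(414.5), np.float64(122.0)) [[8.8, 11.0], [7.8, 7.4], [7.2, 4.3]]
(np.float64(111.22416666666666), np.float64(500.0), np.float64(208.5)) [[32.4, 11.9], [32.3, 9.5], [31.9, 6.3]]
t 12.05 tcp [397.3  28.8 146.2] [-1.799e+02  1.000e-01  2.000e-01] F [ 0.2 -0.7 -0.4] gap 0.698 J [ -6.   3. 111.   0.  66.  84.]
[ 16.  -92.1  46.4] 0.003
```

View pics/e3.png

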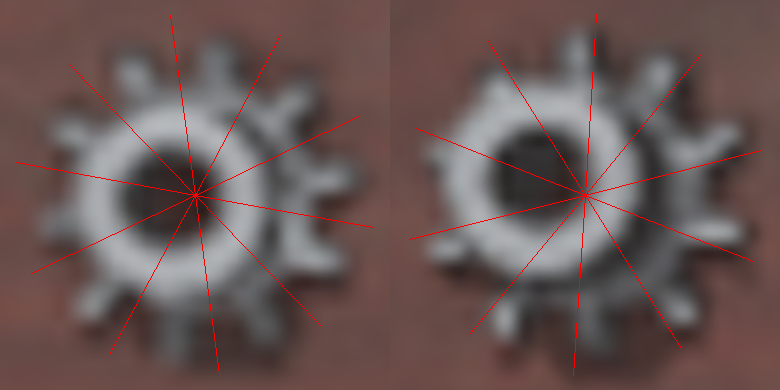

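Request:
step_arm:
  commands:
    - {"xyz": [17,-92.5,46],"yaw": 0,"claw": 0.3}
    - {"xyz": [17,-92.5,46],"yaw": 0,"claw": 0.3}
    - {"xyz": [17,-92.5,46],"yaw": 0,"claw": 0.3}
    - {"xyz": [17,-92.5,46],"yaw": 0,"claw": 0.3}

```text
t: 12.55
tcp_pos: [0.4189, 0.1164, 0.1]
eef_rot: [180.0, -0.0, -0.1]
contact_force: [-0.7, -0.1, 0.1]
finger_gap: 0.701
finger_force: 0.0
```

```bash
python3 p.py 414 121.5 20 0
```

```text
t 12.55 tcp [418.9 116.4 100. ] [ 1.8e+02 -0.0e+00 -1.0e-01] F [-0.7 -0.1  0.1] gap 0.701 J [  6.   9. 112.  -0.  59.  97.]
[-5.  -5.1 80. ] -0.002
```

Request:
step_arm:
  commands:
    - {"xyz": [0,0,20],"yaw": 0,"claw": 0.3}
    - {"xyz": [0,0,50],"yaw": 0,"claw": 0.3}
    - {"xyz": [0,0,50],"yaw": 0,"claw": 0.3}

```text
t: 12.92
tcp_pos: [0.4171, 0.1156, 0.049]
eef_rot: [180.0, 0.2, -0.2]
contact_force: [0.1, 0.5, 0.5]
finger_gap: 0.703
finger_force: 0.0
```

```bash
python3 p.py 414 121.5 20 0
```

```text
t 12.93 tcp [417.1 115.6  49. ] [180.    0.2  -0.2] F [0.1 0.5 0.5] gap 0.703 J [  6.  13. 116.  -0.  51.  97.]
[-3.1 -5.9 29. ] -0.004
```

Request:
step_arm:
  commands:
    - {"xyz": [-3,-6,0],"yaw": 0,"claw": 0.3}
    - {"xyz": [-3,-6,15],"yaw": 0,"claw": 0.3}
    - {"xyz": [-3,-6,28],"yaw": 0,"claw": 0.3}
    - {"xyz": [-3,-6,28],"yaw": 0,"claw": 0.3}
    - {"xyz": [-3,-6,28],"yaw": 0,"claw": 0.6}
  squeeze: 8

```text
t: 13.55
tcp_pos: [0.4157, 0.1231, 0.0222]
eef_rot: [-180.0, -0.0, -0.1]
contact_force: [0.5, -0.4, 0.2]
finger_gap: 0.63
finger_force: 0.0
```

Request:
step_arm:
  commands:
    - {"xyz": [0,0,0],"yaw": 0,"claw": 1}
    - {"xyz": [0,0,0],"yaw": 0,"claw": 1}
    - {"xyz": [0,0,0],"yaw": 0,"claw": 1}
    - {"xyz": [0,0,0],"yaw": 0,"claw": 1}
  squeeze: 25

```text
t: 14.05
tcp_pos: [0.4153, 0.1229, 0.0219]
eef_rot: [180.0, -0.0, -0.1]
contact_force: [-0.7, -0.8, 2.1]
finger_gap: 0.283
finger_force: 25.0
```

Request:
step_arm:
  commands:
    - {"xyz": [0,0,-30],"yaw": 0,"claw": 1}
    - {"xyz": [0,0,-80],"yaw": 0,"claw": 1}
    - {"xyz": [0,50,-125],"yaw": 0,"claw": 1}
    - {"xyz": [0,100,-125],"yaw": 0,"claw": 1}
    - {"xyz": [20,150,-125],"yaw": 0,"claw": 1}

```text
t: 14.68
tcp_pos: [0.434, -0.028, 0.1475]
eef_rot: [-180.0, -0.0, -0.1]
contact_force: [0.9, 0.2, -1.4]
finger_gap: 0.282
finger_force: 25.0
```

```bash
python3 p.py 600 -279 130 -8.3
```

```text
t 14.68 tcp [434.  -28.  147.5] [-1.8e+02 -0.0e+00 -1.0e-01] F [ 0.9  0.2 -1.4] gap 0.282 J [-13.   6. 108.   0.  66.  77.]
[166.4 250.8  17.5] 0.143
```

Request:
step_arm:
  commands:
    - {"xyz": [166,251,0],"yaw": 0.143,"claw": 1}
    - {"xyz": [166,251,0],"yaw": 0.143,"claw": 1}
    - {"xyz": [166,251,0],"yaw": 0.143,"claw": 1}
    - {"xyz": [166,251,0],"yaw": 0.143,"claw": 1}
    - {"xyz": [166,251,0],"yaw": 0.143,"claw": 1}

```text
t: 15.3
tcp_pos: [0.6012, -0.2805, 0.1457]
eef_rot: [-180.0, 0.0, -8.4]
contact_force: [0.6, 0.2, -1.3]
finger_gap: 0.284
finger_force: 25.0
```

Request:
step_arm:
  commands:
    - {"xyz": [0,0,0],"yaw": 0,"claw": 1}
    - {"xyz": [0,0,0],"yaw": 0,"claw": 1}
    - {"xyz": [0,0,0],"yaw": 0,"claw": 1}
    - {"xyz": [0,0,0],"yaw": 0,"claw": 1}

```text
t: 15.8
tcp_pos: [0.6, -0.2772, 0.1472]
eef_rot: [-180.0, -0.0, -8.3]
contact_force: [-0.1, -0.0, -1.6]
finger_gap: 0.284
finger_force: 25.0
```

```bash
python3 p.py 600 -279 78 -8.3; python3 - <<'E'
from h import *
import m3
f=grab('top'); m3.f=f
a=cv2.resize(m3.crop(600,-279,60,60,20),(400,400)); s=grab('scene')
uv=proj(s,[[.6,-.279,.06]])[0].astype(int)
b=cv2.resize(s['frame'][uv[1]-65:uv[1]+65,uv[0]-65:uv[0]+65],(400,400),interpolation=2)
cv2.imwrite('pics/e4.png',np.hstack([a,b]))
E
```

```text
t 15.8 tcp [ 600.  -277.2  147.2] [-180.    -0.    -8.3] F [-0.1 -0.  -1.6] gap 0.284 J [-31.  25.  80.   0.  75.  67.]
[ 0.3  1.8 69.2] 0.001
```

View pics/e4.png

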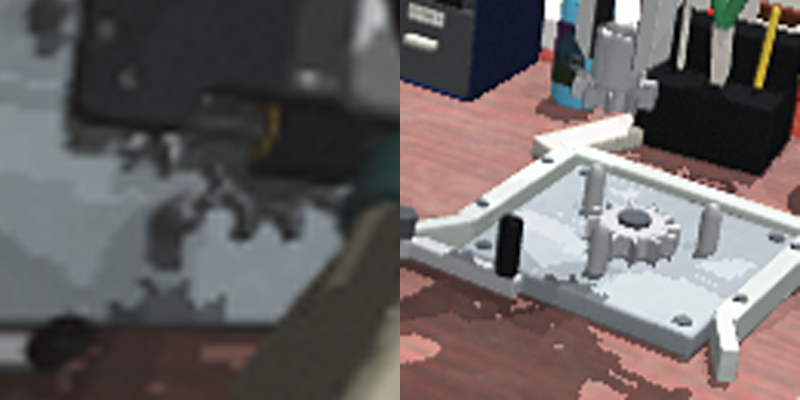

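Request:
step_arm:
  commands:
    - {"xyz": [0,1.8,30],"yaw": 0,"claw": 1}
    - {"xyz": [0,1.8,60],"yaw": 0,"claw": 1}
    - {"xyz": [0,1.8,74],"yaw": 0,"claw": 1}
    - {"xyz": [0,1.8,74],"yaw": 0,"claw": 1}
    - {"xyz": [0,1.8,74],"yaw": 0,"claw": 1}

```text
t: 16.52
tcp_pos: [0.6011, -0.2806, 0.074]
eef_rot: [180.0, -0.1, -8.3]
contact_force: [0.4, -0.5, -1.9]
finger_gap: 0.285
finger_force: 25.0
```

```bash
python3 p.py 600 -279 62 -8.3; python3 - <<'E'
from h import *
s=grab('scene')
uv=proj(s,[[.6,-.279,.06]])[0].astype(int)
cv2.imwrite('pics/e5.png',cv2.resize(s['frame'][uv[1]-60:uv[1]+40,uv[0]-65:uv[0]+65],(780,600),interpolation=2))
E
```

```text
t 16.52 tcp [ 601.1 -280.6   74. ] [ 1.8e+02 -1.0e-01 -8.3e+00] F [ 0.4 -0.5 -1.9] gap 0.285 J [-31.  28.  86.   0.  66.  67.]
[-1.3 -1.4 12. ] -0.0
```

View pics/e5.png

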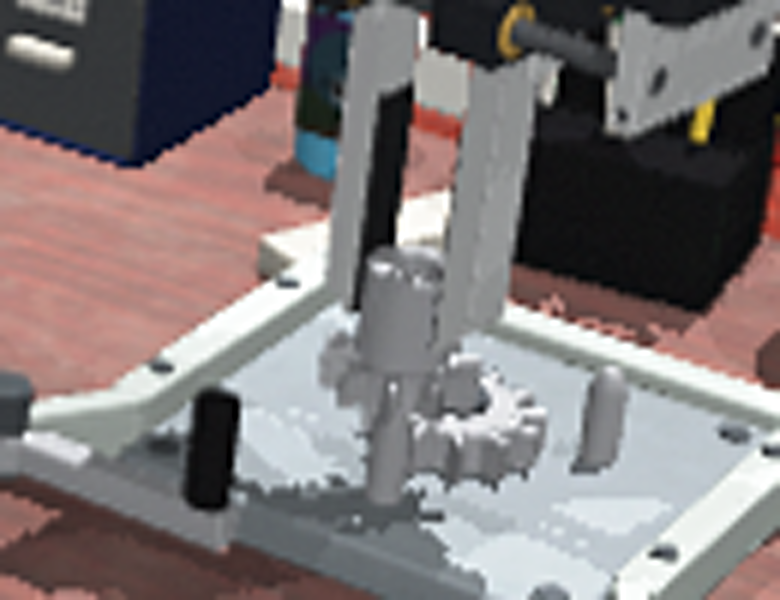

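Request:
step_arm:
  commands:
    - {"xyz": [-1.2,-1.2,0],"yaw": 0,"claw": 1}
    - {"xyz": [-1.2,-1.2,4],"yaw": 0,"claw": 1}
    - {"xyz": [-1.2,-1.2,8],"yaw": 0,"claw": 1}
    - {"xyz": [-1.2,-1.2,11],"yaw": 0,"claw": 1}
    - {"xyz": [-1.2,-1.2,13],"yaw": 0,"claw": 1}

```text
t: 17.2
tcp_pos: [0.6, -0.2795, 0.0599]
eef_rot: [179.9, -0.1, -8.3]
contact_force: [1.1, -1.0, -1.7]
finger_gap: 0.282
finger_force: 25.0
```

Request:
step_arm:
  commands:
    - {"xyz": [0,0,3],"yaw": 0,"claw": 1}
    - {"xyz": [0,0,5.5],"yaw": 0,"claw": 1}
    - {"xyz": [0,0,8],"yaw": 0,"claw": 1}
    - {"xyz": [0,0,9.5],"yaw": 0,"claw": 1}
    - {"xyz": [0,0,10.5],"yaw": 0,"claw": 1}

```text
t: 17.82
tcp_pos: [0.5999, -0.2796, 0.0496]
eef_rot: [179.9, -0.1, -8.3]
contact_force: [3.7, -3.5, 1.2]
finger_gap: 0.28
finger_force: 25.0
```

Request:
step_arm:
  commands:
    - {"xyz": [1,1,1],"yaw": 0,"claw": 1}
    - {"xyz": [1,1,4],"yaw": 0,"claw": 1}
    - {"xyz": [1,1,7],"yaw": 0,"claw": 1}
    - {"xyz": [1,1,9],"yaw": 0,"claw": 1}
    - {"xyz": [1,1,10],"yaw": 0,"claw": 1}

```text
t: 18.45
tcp_pos: [0.6, -0.2797, 0.039]
eef_rot: [-180.0, 0.0, -8.3]
contact_force: [2.1, -1.9, 0.2]
finger_gap: 0.283
finger_force: 25.0
```

Request:
step_arm:
  commands:
    - {"xyz": [0.5,0.5,1],"yaw": 0,"claw": 1}
    - {"xyz": [0.5,0.5,2],"yaw": 0,"claw": 1}
    - {"xyz": [0.5,0.5,3],"yaw": 0,"claw": 1}
    - {"xyz": [0.5,0.5,4],"yaw": 0,"claw": 1}
    - {"xyz": [0.5,0.5,4],"yaw": 0,"claw": 1}

```text
t: 19.08
tcp_pos: [0.6001, -0.2798, 0.0379]
eef_rot: [-180.0, -0.0, -8.3]
contact_force: [-1.5, 1.0, 12.9]
finger_gap: 0.283
finger_force: 25.0
```

Request:
step_arm:
  commands:
    - {"xyz": [0,0,-3],"yaw": 0,"claw": 0.6}
    - {"xyz": [0,0,-3],"yaw": 0,"claw": 0.5}
    - {"xyz": [0,0,-3],"yaw": 0,"claw": 0.5}
    - {"xyz": [0,0,-30],"yaw": 0,"claw": 0.5}
    - {"xyz": [0,0,-70],"yaw": 0,"claw": 0.5}

```text
t: 19.7
tcp_pos: [0.5988, -0.2796, 0.1037]
eef_rot: [-179.9, 0.3, -8.3]
contact_force: [1.6, 0.2, 0.6]
finger_gap: 0.504
finger_force: 0.0
```

Request:
step_arm:
  commands:
    - {"xyz": [0,0,-40],"yaw": 0,"claw": 0.5}
    - {"xyz": [-60,-20,-40],"yaw": 0,"claw": 0.5}
    - {"xyz": [-110,-80,-40],"yaw": 0,"claw": 0.5}
    - {"xyz": [-150,-140,-40],"yaw": 0,"claw": 0.4}
    - {"xyz": [-190,-190,-40],"yaw": 0,"claw": 0.3}

```text
t: 20.32
tcp_pos: [0.4516, -0.0871, 0.1448]
eef_rot: [-180.0, 0.1, -8.4]
contact_force: [-0.3, 0.5, -0.4]
finger_gap: 0.669
finger_force: 0.0
```

```bash
python3 - <<'E'
from h import *
import m3,m4
f=grab('top'); m3.f=f
P=cloud(f); S=P[230:330,195:300]; 
m=(S[...,2]>.034)&(S[...,2]<.06); n,l,st,c=cv2.connectedComponentsWithStats(m.astype(np.uint8))
for i in range(1,n):
    if st[i,4]>25:
        xy=onz(f,[c[i]+[195,230]],.042)[0]*1000; b=m4.hub(xy[:2],42,14); print(st[i,4],xy.round(),f['frame'][int(c[i][1])+230-2,int(c[i][0])+195-4],b,[(36-p[0]) for p in m4.phase(b[1:],12,(20,21.5),10)])
s=grab('scene'); uv=proj(s,[[.6,-.279,.06]])[0].astype(int)
cv2.imwrite('pics/e6.png',np.hstack([cv2.resize(s['frame'][uv[1]-60:uv[1]+60,uv[0]-65:uv[0]+55],(400,400),interpolation=2),cv2.resize(f['frame'][160:320,200:360],(400,400),interpolation=2)]))
E
python3 p.py 500 208.5 100 0
```

```text
65 [545. 125.  42.] [67 73 76] (np.float64(63.65944444444446), np.float64(549.0356517916715), np.float64(119.89217240896171)) [20.0, 19.6]
104 [533. 106.  42.] [182 181 177] (np.float64(86.22472222222221), np.float64(533.0719856594271), np.float64(108.80905262803068)) [28.3, 29.1]
95 [499. 207.  42.] [166 163 160] (np.float64(110.33472222222221), np.float64(500.3337946901497), np.float64(208.4928394310908)) [3.3999999999999986, 3.6000000000000014]
124 [501.  61.  42.] [130 134 135] (np.float64(37.717500000000015), np.float64(506.09636530899337), np.float64(59.840858970331354)) [35.4, 36.0]
100 [404. 209.  42.] [ 68 134  56] (np.float64(67.94472222222223), np.float64(403.1297442801215), np.float64(210.4850716067923)) [1.2000000000000028, 3.3999999999999986]
t 20.43 tcp [447.8 -83.7 144.5] [-179.8    0.4   -8.1] F [ 0.1 -0.7 -0.2] gap 0.698 J [-19.   8. 105.   0.  67.  79.]
[  10.8 -296.5   45.3] -0.141
```

View pics/e6.png

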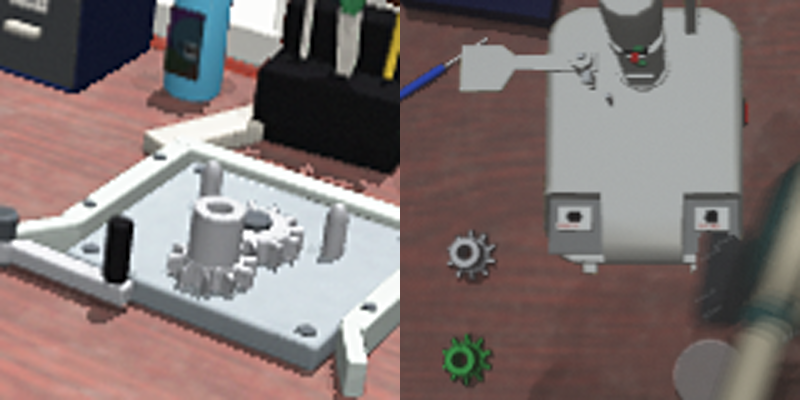

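Request:
step_arm:
  commands:
    - {"xyz": [11,-297,0],"yaw": -0.141,"claw": 0.3}
    - {"xyz": [11,-297,0],"yaw": -0.141,"claw": 0.3}
    - {"xyz": [11,-297,0],"yaw": -0.141,"claw": 0.3}
    - {"xyz": [11,-297,0],"yaw": -0.141,"claw": 0.3}
    - {"xyz": [11,-297,0],"yaw": -0.141,"claw": 0.3}

```text
t: 21.05
tcp_pos: [0.5079, 0.2056, 0.1449]
eef_rot: [180.0, -0.0, -0.2]
contact_force: [-1.3, 0.2, -0.3]
finger_gap: 0.698
finger_force: 0.0
```

Request:
step_arm:
  commands:
    - {"xyz": [0,0,20],"yaw": 0,"claw": 0.3}
    - {"xyz": [0,0,45],"yaw": 0,"claw": 0.3}
    - {"xyz": [0,0,45],"yaw": 0,"claw": 0.3}
    - {"xyz": [0,0,45],"yaw": 0,"claw": 0.3}

```text
t: 21.55
tcp_pos: [0.5079, 0.2033, 0.1007]
eef_rot: [-180.0, -0.0, -0.3]
contact_force: [0.3, -0.5, -0.3]
finger_gap: 0.699
finger_force: 0.0
```

```bash
python3 p.py 500 209 55 0 500 209 22 0
```

```text
t 21.55 tcp [507.9 203.3 100.7] [-180.    -0.    -0.3] F [ 0.3 -0.5 -0.3] gap 0.699 J [ 15.  18.  99.  -0.  63. 105.]
[-7.9 -5.7 45.7] -0.005
[-8.  -5.7 78.7] -0.005
```

Request:
step_arm:
  commands:
    - {"xyz": [-8,-5.7,20],"yaw": 0,"claw": 0.3}
    - {"xyz": [-8,-5.7,45],"yaw": 0,"claw": 0.3}
    - {"xyz": [-8,-5.7,70],"yaw": 0,"claw": 0.3}
    - {"xyz": [-8,-5.7,79],"yaw": 0,"claw": 0.3}
    - {"xyz": [-8,-5.7,79],"yaw": 0,"claw": 0.5}
  squeeze: 8

```text
t: 22.18
tcp_pos: [0.4996, 0.2092, 0.0217]
eef_rot: [-180.0, -0.0, -0.3]
contact_force: [0.2, -0.3, -0.2]
finger_gap: 0.622
finger_force: 0.0
```

Request:
step_arm:
  commands:
    - {"xyz": [0,0,0],"yaw": 0,"claw": 1}
    - {"xyz": [0,0,0],"yaw": 0,"claw": 1}
    - {"xyz": [0,0,0],"yaw": 0,"claw": 1}
    - {"xyz": [0,0,0],"yaw": 0,"claw": 1}
  squeeze: 25

```text
t: 22.68
tcp_pos: [0.4995, 0.2092, 0.0218]
eef_rot: [-180.0, -0.1, -0.2]
contact_force: [1.0, -0.9, 3.9]
finger_gap: 0.293
finger_force: 25.0
```

Request:
step_arm:
  commands:
    - {"xyz": [0,0,0],"yaw": 0,"claw": 1}

```text
t: 22.8
tcp_pos: [0.4995, 0.2092, 0.0218]
eef_rot: [-180.0, -0.1, -0.2]
contact_force: [-0.6, 0.1, 4.8]
finger_gap: 0.293
finger_force: 25.0
```

Request:
step_arm:
  commands:
    - {"xyz": [0,0,-40],"yaw": 0,"claw": 1}
    - {"xyz": [0,0,-90],"yaw": 0,"claw": 1}
    - {"xyz": [-20,30,-125],"yaw": 0,"claw": 1}
    - {"xyz": [-40,80,-125],"yaw": 0,"claw": 1}
    - {"xyz": [-50,140,-125],"yaw": 0,"claw": 1}

```text
t: 23.42
tcp_pos: [0.4471, 0.0689, 0.1462]
eef_rot: [-180.0, 0.0, -0.1]
contact_force: [1.3, -1.0, -2.8]
finger_gap: 0.294
finger_force: 25.0
```

Request:
step_arm:
  commands:
    - {"xyz": [0,60,0],"yaw": 0,"claw": 1}
    - {"xyz": [0,120,0],"yaw": 0,"claw": 1}
    - {"xyz": [0,180,0],"yaw": 0,"claw": 1}
    - {"xyz": [20,220,0],"yaw": 0,"claw": 1}
    - {"xyz": [60,260,0],"yaw": 0,"claw": 1}

```text
t: 24.05
tcp_pos: [0.5061, -0.1919, 0.1457]
eef_rot: [-179.9, 0.1, -0.4]
contact_force: [0.6, 1.0, -2.3]
finger_gap: 0.296
finger_force: 25.0
```

```bash
python3 p.py 666.3 -241.5 140 4.1
```

```text
t 24.05 tcp [ 506.1 -191.9  145.7] [-1.799e+02  1.000e-01 -4.000e-01] F [ 0.6  1.  -2.3] gap 0.296 J [-28.  15.  96.   0.  69.  62.]
[160.5  48.6   5.3] -0.078
```

Request:
step_arm:
  commands:
    - {"xyz": [55,17,0],"yaw": -0.03,"claw": 1}
    - {"xyz": [110,34,0],"yaw": -0.06,"claw": 1}
    - {"xyz": [160,48,0],"yaw": -0.078,"claw": 1}
    - {"xyz": [160,48,0],"yaw": -0.078,"claw": 1}
    - {"xyz": [160,48,0],"yaw": -0.078,"claw": 1}

```text
t: 24.68
tcp_pos: [0.6659, -0.2388, 0.1446]
eef_rot: [-179.9, 0.2, 4.2]
contact_force: [-0.2, 0.5, -2.0]
finger_gap: 0.294
finger_force: 25.0
```

Request:
step_arm:
  commands:
    - {"xyz": [0,0,30],"yaw": 0,"claw": 1}
    - {"xyz": [0,0,55],"yaw": 0,"claw": 1}
    - {"xyz": [0,0,70],"yaw": 0,"claw": 1}
    - {"xyz": [0,0,70],"yaw": 0,"claw": 1}
    - {"xyz": [0,0,70],"yaw": 0,"claw": 1}

```text
t: 25.3
tcp_pos: [0.6677, -0.2397, 0.0775]
eef_rot: [179.9, -0.1, 4.2]
contact_force: [0.2, -0.1, -2.0]
finger_gap: 0.295
finger_force: 25.0
```

```bash
python3 p.py 666.3 -241.5 62 4.1; python3 - <<'E'
from h import *
s=grab('scene')
uv=proj(s,[[.666,-.241,.06]])[0].astype(int)
cv2.imwrite('pics/e7.png',cv2.resize(s['frame'][uv[1]-55:uv[1]+45,uv[0]-65:uv[0]+65],(780,600),interpolation=2))
E
```

```text
t 25.3 tcp [ 667.7 -239.7   77.5] [ 1.799e+02 -1.000e-01  4.200e+00] F [ 0.2 -0.1 -2. ] gap 0.295 J [-25.  32.  79.   0.  69.  60.]
[-1.5  1.7 15.5] 0.002
```

View pics/e7.png

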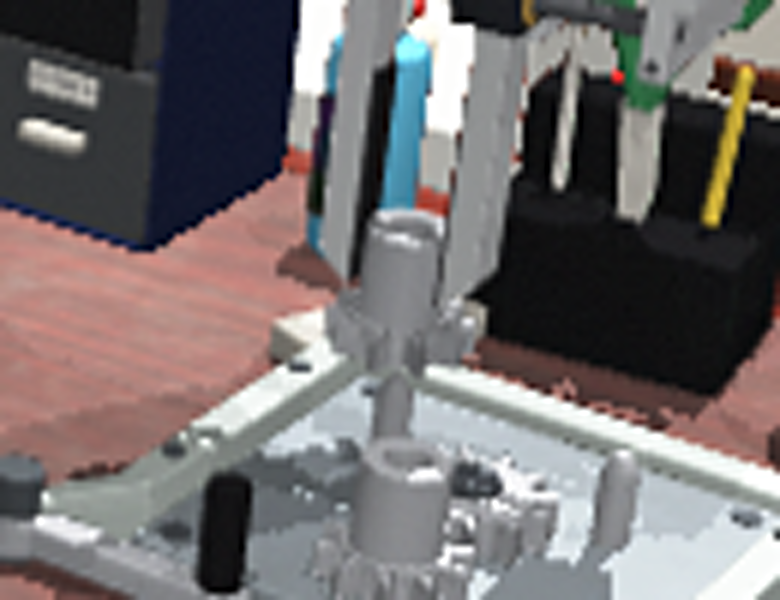

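Request:
step_arm:
  commands:
    - {"xyz": [-1.5,0.7,4],"yaw": 0,"claw": 1}
    - {"xyz": [-1.5,0.7,8],"yaw": 0,"claw": 1}
    - {"xyz": [-1.5,0.7,12],"yaw": 0,"claw": 1}
    - {"xyz": [-1.5,0.7,15],"yaw": 0,"claw": 1}
    - {"xyz": [-1.5,0.7,17],"yaw": 0,"claw": 1}

```text
t: 25.98
tcp_pos: [0.6658, -0.2408, 0.0591]
eef_rot: [180.0, 0.0, 4.2]
contact_force: [-0.6, -1.5, -2.1]
finger_gap: 0.293
finger_force: 25.0
```

Request:
step_arm:
  commands:
    - {"xyz": [0,0.3,3],"yaw": 0,"claw": 1}
    - {"xyz": [0,0.3,5.5],"yaw": 0,"claw": 1}
    - {"xyz": [0,0.3,8],"yaw": 0,"claw": 1}
    - {"xyz": [0,0.3,10],"yaw": 0,"claw": 1}
    - {"xyz": [0,0.3,11],"yaw": 0,"claw": 1}

```text
t: 26.6
tcp_pos: [0.6658, -0.2409, 0.0482]
eef_rot: [180.0, -0.0, 4.2]
contact_force: [-0.1, -2.4, -1.5]
finger_gap: 0.293
finger_force: 25.0
```

Meshing already (below the 14 mm stop). Continue down.

Request:
step_arm:
  commands:
    - {"xyz": [0,0.5,3],"yaw": 0,"claw": 1}
    - {"xyz": [0,0.5,6],"yaw": 0,"claw": 1}
    - {"xyz": [0,0.5,9],"yaw": 0,"claw": 1}
    - {"xyz": [0,0.5,12],"yaw": 0,"claw": 1}
    - {"xyz": [0,0.5,14],"yaw": 0,"claw": 1}

```text
t: 27.22
tcp_pos: [0.6658, -0.241, 0.0377]
eef_rot: [180.0, -0.1, 4.2]
contact_force: [-6.4, 0.4, 21.2]
finger_gap: 0.292
finger_force: 25.0
```

Seated (37.7 with a firm contact). Release and withdraw.

Request:
step_arm:
  commands:
    - {"xyz": [0,0,-4],"yaw": 0,"claw": 0.6}
    - {"xyz": [0,0,-4],"yaw": 0,"claw": 0.5}
    - {"xyz": [0,0,-4],"yaw": 0,"claw": 0.5}
    - {"xyz": [0,0,-30],"yaw": 0,"claw": 0.5}
    - {"xyz": [0,0,-75],"yaw": 0,"claw": 0.5}

```text
t: 27.85
tcp_pos: [0.6643, -0.2401, 0.107]
eef_rot: [-179.8, 0.3, 4.2]
contact_force: [0.4, -0.0, -0.3]
finger_gap: 0.501
finger_force: 0.0
```

Request:
step_arm:
  commands:
    - {"xyz": [0,0,-40],"yaw": 0,"claw": 0.5}
    - {"xyz": [-60,0,-40],"yaw": 0,"claw": 0.5}
    - {"xyz": [-120,-50,-40],"yaw": 0,"claw": 0.5}
    - {"xyz": [-180,-110,-40],"yaw": 0,"claw": 0.4}
    - {"xyz": [-240,-170,-40],"yaw": 0,"claw": 0.3}

```text
t: 28.48
tcp_pos: [0.4579, -0.1271, 0.1488]
eef_rot: [-179.9, 0.0, 4.2]
contact_force: [-0.3, 0.4, 1.0]
finger_gap: 0.671
finger_force: 0.0
```

Request:
step_arm:
  commands:
    - {"xyz": [0,-60,0],"yaw": 0,"claw": 0.3}
    - {"xyz": [0,-60,0],"yaw": 0,"claw": 0.3}
    - {"xyz": [0,-60,0],"yaw": 0,"claw": 0.3}

```text
t: 28.85
tcp_pos: [0.4559, -0.0689, 0.1493]
eef_rot: [180.0, -0.0, 4.3]
contact_force: [0.3, -0.3, 0.1]
finger_gap: 0.697
finger_force: 0.0
```

```bash
python3 p.py 450 0 140 0; python3 - <<'E'
from h import *
import m3
f=grab('top'); m3.f=f; P=cloud(f); S=P.reshape(-1,3)
for c in((.600,-.2798),(.666,-.241)):
    q=S[np.hypot(S[:,0]-c[0],S[:,1]-c[1])<.012]; print('hub top z',np.nanpercentile(q[:,2],[50,80,95]))
s=grab('scene'); uv=proj(s,[[.64,-.26,.04]])[0].astype(int)
cv2.imwrite('pics/e8.png',np.hstack([cv2.resize(s['frame'][uv[1]-65:uv[1]+65,uv[0]-65:uv[0]+65],(400,400),interpolation=2),cv2.resize(m3.crop(610,-250,16,110,7),(400,400))]))
E
```

```text
t 28.85 tcp [455.9 -68.9 149.3] [180.   -0.    4.3] F [ 0.3 -0.3  0.1] gap 0.697 J [-17.   8. 105.  -0.  67.  68.]
[ -0.7 -69.2   9.3] 0.075
hub top z [0.05723855 0.0592804  0.0610713 ]
hub top z [0.05821814 0.06026683 0.06123544]
```

View pics/e8.png

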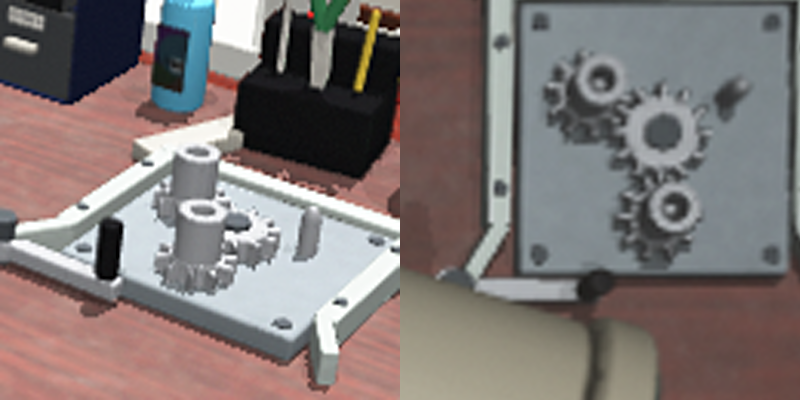

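```bash
python3 -c "
from cell import env
print(env.job_done())"
```

```text
the job is handed in; nothing more can be done
None
```

I pushed the plate home, closed the latch behind it, and seated both steel planet gears that were on the bench, one on pin_1 and one on pin_0. Both are meshed with the centre gear and fully down. I left the green look-alike and the other things alone and handed the job in at about 29 s; no verdict was returned.

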